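# Lay out a casting charge and stand the ingot moulds

## Robot

A 6-joint arm with a two-finger parallel gripper is mounted at the origin on the work surface. World frame = base frame: x ahead of the robot, y to its left, z up, the work surface at z = 0. Lengths are in m, angles in rad, forces in N, time in s.
With the tool pointing down it reaches from about 0.325 to 0.875 m from the base axis. Payload 4.4 kg.
Tool frame: the origin (TCP) lies at the very end of the fingers, on their centre line; the grasp point (between the pads) lies 19 mm behind it; z points along the fingers, y is the line along which they close (so a half turn about z gives the same grasp; the last joint's range is limited). The gripper opens to 85 mm and grips with 20 to 120 N. Pads are 22 mm wide; open, the fingers measure 114 mm over their backs; the gripper's body (76 mm by 85 mm) begins 54 mm behind the grasp point. The pads swing forward as they close: fully open they stand 13 mm farther back than shut.
Start: joints at [-1.46, 0.207, 1.542, -0, 1.393, -0.15], TCP at [0.148, -0.556, 0.231] pointing down, gripper open.
Joint ranges: [-2.73, 2.73], [-0.86, 2.22], [0.23, 2.46], [-1.11, 4.25], [0.08, 2.63], [-2.82, 2.82]. Speed limits (rad/s): [2.79, 2.79, 3.14, 3.14, 3.14, 3.14].

## Interface

Orientations are given as [roll, pitch, yaw] about the fixed x, y, z axes, in that order (R = Rz(yaw) Ry(pitch) Rx(roll)).
In Python, from plant import get_obs, viewer, hand_in gives the robot as it stands.
- The arm moves only by the tool move_arm, never from a script. Its argument "deltas" is a list that holds one entry, the list of rows, each a list of 6 numbers: the shift along the tool's x, y, z in m, then the turn, a rotation vector about the tool's x, y, z in degrees. A call has 1 to 12 rows; each row is the pose to reach, as a shift and turn from the pose commanded when the call began, along the tool's axes at that moment; what a row does not reach only later rows make up. A row lasts 1/8 s, in which the tool goes at most 62.5 mm and 10.7 degrees, less where a joint would pass 70% of its speed; a pose out of reach is approached as far as the arm can. A call with a gripper value outside its range is refused whole. "jaw" is the finger opening in m, from 0 to 0.0854, set as the call begins (left out, the last holds). The fingers move at their own pace and stop on an object; "force" is the grip in N (left out, the last holds). Time passes only in rows, so rows that repeat a pose let the fingers close. It gives the time, the measured TCP pose, the force, the opening and the grip force at its end, in the units of the state.
- get_obs(): the state, without advancing time (a new reading comes with each control period).
- viewer.grab_frame(name): name is "scene" or "top"; returns the picture (384x512x3 uint8, red, green, blue); there is no depth.
- viewer.camera_model(name): a dict with "K" (3x3 intrinsics, pixels), "rvec" (rotation vector, rad) and "tvec" (3), from world to camera coordinates, as OpenCV has them. Camera axes: x right, y down, z forward; pixel columns grow to the right and rows downward; lengths in m; the calibration is good to about 2 mm. A picture is of the moment at which its call begins. camera_model takes no time and is no camera call.
- hand_in(): hands the job in; it is judged then, once.
The state is a dict: "time": time; "joint_pos": joint angles; "qd": joint speeds; "joint_torque": joint torques, N m; "ee_pos": TCP position; "orientation": TCP orientation; "wrist_force": force on the tool from outside, world axes, zero at the start; "moment": the same for the moment, N m; "grip_width": finger opening in m; "gripper_force": force on a finger pad.
Only numpy, scipy, OpenCV 4.12 (cv2) and the standard library are available. Lean on these libraries where they do the work, as an engineer would, in place of code of your own. Each camera call takes 0.05 s, during which the arm holds its last target. There are 200 camera calls.

## Task

Get the jeweller's bench ready for a pour: pull every brass bar out through the front opening of the covered rack and lay it flat on the floor of the aluminium tray, no bar on top of another. Raise every lying graphite ingot mould and stand it upright, pouring mouth up, well on the round heatproof slab, whole foot on it. Leave the other things on the bench where they are.

Things in the scene. Friction and masses are not known exactly. Their poses are not given: they have to be found in the camera images.
- rack: Fixed low covered bar rack on the bench, 75 deep (its x), 262 wide (its y), 42 high: grey roof, wooden sides, closed back. Origin: centre of its underside. Four tunnels along its x, centred at y = -96, -32, 32, 96 mm, open only on the front face at x = -37.5 mm (facing the robot); openings 26 wide, 24 high, without floor: bars slide on the bench itself.
- tray: Fixed open aluminium charge tray, outside 250 (its x) x 134 (its y) x 16 high, walls and floor 5 thick; it lies on the bench to the left or to the right. Origin: centre of its underside. Inside 240 x 124: the bars lie best along the tray's y, side by side along its x.
- slab: Fixed round heatproof slab, pale, 180 across and 10 thick, on the bench; it and the tray lie one to the left, one to the right. Origin: centre of its underside.
- bar0: Plain brass casting bar 96 long (its x) x 20 wide (its y) x 18 high, about 0.28 kg. Origin: centre of its underside. At the start it lies in one rack tunnel, about 36 mm standing out of the front (origin at rack x = -26 mm), inner end 2 to 3 mm from the closed back. Absent in some starts (None from the beginning).
- bar1: Plain brass casting bar 96 long (its x) x 20 wide (its y) x 18 high, about 0.28 kg. Origin: centre of its underside. At the start it lies in one rack tunnel, about 36 mm standing out of the front (origin at rack x = -26 mm), inner end 2 to 3 mm from the closed back. Absent in some starts (None from the beginning).
- bar2: Plain brass casting bar 96 long (its x) x 20 wide (its y) x 18 high, about 0.28 kg. Origin: centre of its underside. At the start it lies in one rack tunnel, about 36 mm standing out of the front (origin at rack x = -26 mm), inner end 2 to 3 mm from the closed back. Absent in some starts (None from the beginning).
- bar3: Plain brass casting bar 96 long (its x) x 20 wide (its y) x 18 high, about 0.28 kg. Origin: centre of its underside. At the start it lies in one rack tunnel, about 36 mm standing out of the front (origin at rack x = -26 mm), inner end 2 to 3 mm from the closed back. Absent in some starts (None from the beginning).
- mould0: Dark graphite ingot mould, a square block 40 x 40 x 120, about 0.34 kg, lying on one long side on the bench between robot and rack. Origin: centre of its foot end; z runs along its length to the pouring mouth, the end with a bright steel band 16 mm wide and a dark slot. Absent in some starts (None from the beginning).
- mould1: Dark graphite ingot mould, a square block 40 x 40 x 120, about 0.34 kg, lying on one long side on the bench between robot and rack. Origin: centre of its foot end; z runs along its length to the pouring mouth, the end with a bright steel band 16 mm wide and a dark slot. Absent in some starts (None from the beginning).
- file: Bystander, loose: a flat hand file with a wooden handle, 170 long, 12 high, lying at the far right. Not part of the job.
- jar: Bystander, loose: a small amber jar, 48 across, 65 high, beyond the rack on the left. Not part of the job.
- torch: Bystander, loose: a hand torch with a blue barrel, 38 across, about 170 long, lying beyond the rack on the right. Not part of the job.
- pliers0: Bystander, loose: pliers with yellow handles, 150 long, lying at the far left. Not part of the job.
- pliers1: Bystander, loose: pliers with blue handles, 150 long, lying at the near left. Not part of the job.
- hammer: Bystander, loose: a small hammer, 220 long, lying at the near right. Not part of the job.
- charcoal: Bystander, loose: a black charcoal soldering block 90 x 55 x 30 high, lying beyond the rack. Not part of the job.

How it is judged:
At the end, for the whole second after the job is handed in: Every bar present lies level (0.1 rad) and at rest on the tray floor, centre within 117 x 60 mm of the tray centre, underside under 20 mm above the tray underside; every mould present stands at rest on the slab, mouth up within 0.08 rad, axis within 65 mm of the slab centre (x of bar0 in the frame of tray between -0.117 and 0.117 m and y of bar0 in the frame of tray between -0.06 and 0.06 m and z of bar0 in the frame of tray between 0 and 0.02 m and angle between bar0's own x axis and vertical between 1.47 and 1.67 rad and linear speed of each of bar0, bar1, bar2, bar3, mould0, mould1 below 0.02 m/s and x of bar1 in the frame of tray between -0.117 and 0.117 m and y of bar1 in the frame of tray between -0.06 and 0.06 m and z of bar1 in the frame of tray between 0 and 0.02 m and angle between bar1's own x axis and vertical between 1.47 and 1.67 rad and x of bar2 in the frame of tray between -0.117 and 0.117 m and y of bar2 in the frame of tray between -0.06 and 0.06 m and z of bar2 in the frame of tray between 0 and 0.02 m and angle between bar2's own x axis and vertical between 1.47 and 1.67 rad and x of bar3 in the frame of tray between -0.117 and 0.117 m and y of bar3 in the frame of tray between -0.06 and 0.06 m and z of bar3 in the frame of tray between 0 and 0.02 m and angle between bar3's own x axis and vertical between 1.47 and 1.67 rad and angle between each of mould0, mould1's own z axis and vertical below 0.08 rad and horizontal distance between each of mould0, mould1 and slab below 0.065 m and z of mould0 in the frame of slab between 0.006 and 0.014 m and z of mould1 in the frame of slab between 0.006 and 0.014 m); the robot touches nothing.
It fails at once if a bystander (hand tool, jar, torch, pliers, hammer or charcoal block) is moved more than 5 cm (distance of any of file, jar, torch, pliers0, pliers1, hammer, charcoal from where it was at the start of the episode above 0.05 m).
Of bar0, bar1, bar2, bar3 only 3 to 4 are there at a start; the rules pass over those that are not, and their reading is None.
Of mould0, mould1 only 1 to 2 are there at a start; the rules pass over those that are not, and their reading is None.
At some moment in a run one of mould0, mould1 may be knocked a few centimetres aside while the robot is not near it.
Once in a run the grip may slacken for a moment while it holds something.
It also fails if it takes over 210 s, if anything falls off the work surface, if the arm or the gripper's body presses on something with over 40 N, if the wrist force passes 120 N, or if a joint passes its speed limit or range.

## Working session

There is one attempt and no reset: what is moved stays moved. The work goes in short steps, Python scripts to look and compute and a tool call to move; the robot and the scene stay as the last step left them, time stands still between calls to the robot, and variables do not carry over. Pictures are saved under pics/ and viewed, at most 14 in all, crops included, and the job is handed in when it is done.

Besides the shell and the picture viewer there is one more tool, called after "Request:" by a JSON object that holds its "fn" and its "kwargs". move_arm: Moves the arm, as the interface text tells. Its arguments: {"type":"object","properties":{"deltas":{"type":"array","items":{"type":"array","items":{"type":"array","items":{"type":"number"}}}},"jaw":{"type":"number"},"force":{"type":"number"}},"required":["deltas"]}

```bash
mkdir -p pics; ls; python3 - <<'E'
from plant import get_obs, viewer
import cv2
for n in("top","scene"):
    im=viewer.grab_frame(n); cv2.imwrite(f"pics/{n}0.png",im[:,:,::-1]); 
    m=viewer.camera_model(n); print(n,m)
o=get_obs();print(o)
E
```

```text
pics
top {'K': array([[347.50306179,   0.        , 254.98088535],
       [  0.        , 347.50306179, 194.65384294],
       [  0.        ,   0.        ,   1.        ]]), 'rvec': array([ 2.11729947, -2.14878385,  0.16337868]), 'tvec': array([0.00143549, 0.57990817, 0.94177377])}
scene {'K': array([[373.03700559,   0.        , 257.56905757],
       [  0.        , 373.03700559, 186.28381238],
       [  0.        ,   0.        ,   1.        ]]), 'rvec': array([ 0.85248255,  2.75126664, -0.74012096]), 'tvec': array([ 0.47100317, -0.2595984 ,  1.46671718])}
{'time': 0.1, 'joint_pos': array([-1.46049615e+00,  2.07384066e-01,  1.54285943e+00,  3.45739806e-05,
        1.39349465e+00, -1.50479119e-01]), 'qd': array([ 0.00117504, -0.00194362, -0.00421916, -0.00048915,  0.00019017,
        0.00015153]), 'joint_torque': array([-3.68083092e-04, -3.84091473e+01, -2.92548734e+01, -2.21017444e-04,
        4.86533419e-03, -3.51028049e-06]), 'ee_pos': array([ 0.14818718, -0.55484885,  0.23019097]), 'orientation': array([-3.13947650e+00, -3.55269368e-04,  2.60772782e-01]), 'wrist_force': array([ 0.12329229,  0.15745489, -0.18349157]), 'moment': array([-0.00549527, -0.05232937,  0.02986217]), 'gripper_force': 0.0, 'grip_width': 0.08536809319380931}
```

View pics/top0.png

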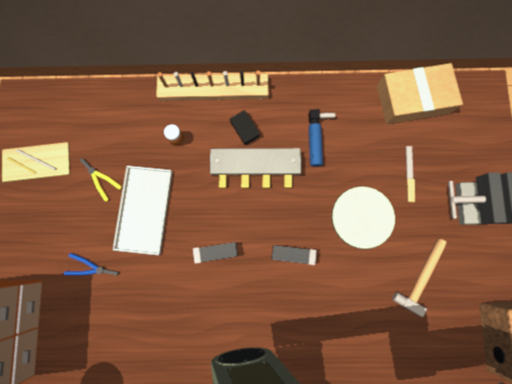

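View pics/scene0.png

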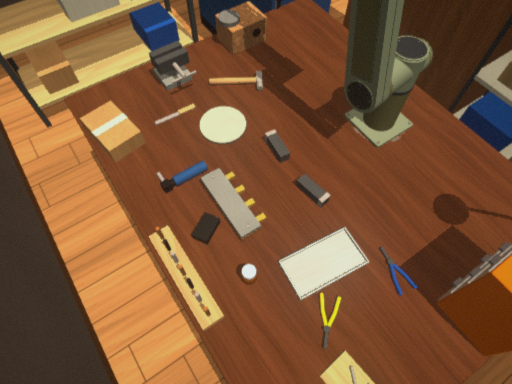

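Both views agree: four bars stick out of the rack's front (top view, about (222,181), (245,181), (267,181) and (288,181)). Two moulds lie at (216,252), mouth left, and (295,255), mouth right. The tray is on the left at (143,210) and the slab on the right at (364,217).

```bash
cat > h.py <<'E'
import numpy as np, cv2, json
from scipy.spatial.transform import Rotation as Ro
from plant import get_obs, viewer
def grab(n):
    im=viewer.grab_frame(n); return im, cv2.cvtColor(im,cv2.COLOR_RGB2HSV)
def ray(n,px,z):
    m=viewer.camera_model(n); R=cv2.Rodrigues(m["rvec"])[0]; c=-R.T@m["tvec"].ravel()
    px=np.atleast_2d(np.float64(px))
    d=(R.T@np.linalg.inv(m["K"])@np.c_[px,np.ones(len(px))].T).T
    z=np.broadcast_to(z,len(px)); return c+d*((z-c[2])/d[:,2])[:,None]
def proj(n,P):
    m=viewer.camera_model(n); return cv2.projectPoints(np.float64(P).reshape(-1,3),m["rvec"],m["tvec"],m["K"],None)[0][:,0]
def blobs(mask,amin=30,roi=None):
    mask=mask.astype(np.uint8)
    if roi: k=np.zeros_like(mask); k[roi[1]:roi[3],roi[0]:roi[2]]=1; mask=mask*k
    cs=cv2.findContours(mask,cv2.RETR_EXTERNAL,cv2.CHAIN_APPROX_NONE)[0]
    return [c[:,0] for c in cs if cv2.contourArea(c)>=amin]
def rect(n,c,z):
    w=ray(n,c,z)[:,:2]; (x,y),(a,b),t=cv2.minAreaRect((w*1000).astype(np.float32))
    if a<b: a,b,t=b,a,t+90
    return np.round([x,y,a,b,(t+90)%180-90],1)   # mm, long side yaw deg
def pose():
    o=get_obs(); return o, Ro.from_euler('xyz',o["orientation"])
def goal(p,rpy):   # tool-frame row to reach world pose
    o,R=pose(); G=Ro.from_euler('xyz',rpy)
    return np.r_[np.round(R.inv().apply(np.array(p)-o["ee_pos"]),4), np.round((R.inv()*G).as_rotvec(degrees=True),2)]
E
python3 - <<'E'
from h import *
for n in("top","scene"):
    m=viewer.camera_model(n); R=cv2.Rodrigues(m["rvec"])[0]; print(n,"cam",-R.T@m["tvec"].ravel())
    im,hsv=grab(n); H,S,V=[hsv[...,i].astype(int) for i in range(3)]
    roi=(100,130,400,275) if n=="top" else (190,95,375,305)
    for name,mk,z in [("pale",(S<60)&(V>175),.014),("grey",(S<70)&(V>100)&(V<=185),.042),("dark",(S<70)&(V<110),.04),("brass",(H>18)&(H<32)&(S>120)&(V>130),.018)]:
        for c in blobs(mk,15,roi): print(name,c.mean(0).round(),cv2.contourArea(c),rect(n,c,z))
    pts=[(216,252),(295,255),(196,255),(143,210),(255,160)] if n=="top" else [(277,145),(313,188),(230,200)]
    for p in pts: print(p,hsv[p[1],p[0]])
E
```

```text
top cam [ 0.42064204 -0.0146439   1.02278014]
pale [312. 257.] 74.0 [ 403.9 -167.1   42.1   17.1   -2.4]
pale [196. 255.] 75.0 [412.9 163.7  41.   18.1   7.9]
pale [363. 217.] 2933.5 [ 514.6 -320.9  178.2  176.6   -2.9]
pale [142. 210.] 3818.0 [547.4 325.  252.2 135.8  -6.7]
pale [255. 161.] 2042.5 [690.4  -6.8 267.2  73.8  89.1]
pale [171. 133.] 102.0 [774.2 245.7  43.2  28.5  89. ]
grey [107. 271.] 32.0 [370.3 404.6  49.4  12.7  72.6]
grey [293. 254.] 471.5 [ 411.1 -109.8  115.2   40.    83.9]
grey [217. 252.] 454.0 [421.2 101.2 101.5  39.6 -80.9]
grey [165. 212.] 24.0 [535.4 248.4 238.4   4.1  -6.9]
grey [122. 208.] 98.5 [550.2 373.  231.3   8.8  -6.4]
dark [247. 134.] 176.0 [755.   12.7  62.1  39.9  89. ]
brass [103. 193.] 54.5 [595.1 442.9  51.4  15.2  33.7]
brass [288. 181.] 84.0 [ 623.9 -103.3   36.3   20.7   -1.6]
brass [266. 181.] 77.0 [624.9 -38.5  36.1  20.6  -1.2]
brass [244. 181.] 84.0 [ 6.259e+02  2.350e+01  3.620e+01  2.070e+01 -6.000e-01]
brass [222. 181.] 75.5 [627.   88.6  36.1  20.9  -0.9]
brass [110. 180.] 109.5 [633.7 421.7  81.5  17.   56.2]
(216, 252) [ 19  18 
[... 688 characters left out ...]
.1 162.5  55.1  88.6]
dark [314. 191.] 267.0 [424.1 114.6 126.3  48.3 -89.7]
dark [277. 146.] 246.0 [416.9 -96.4 119.4  47.7  86. ]
dark [355. 114.] 87.0 [ 78.4 -55.3  67.6  62.1 -51.3]
brass [338. 300.] 29.0 [591.2 443.3  28.2  12.5  31.3]
brass [322. 298.] 42.0 [626.4 411.3  35.5  11.7  50.5]
brass [193. 298.] 58.0 [941.2 193.9  55.4  20.8  88.9]
brass [200. 286.] 262.5 [907.8 174.5 150.4  35.4  90. ]
brass [261. 217.] 45.5 [624.3  92.3  29.1  22.3  -5.6]
brass [249. 202.] 42.5 [623.8  25.9  28.3  23.4   3. ]
brass [240. 188.] 40.5 [621.9 -35.9  28.8  23.3   3.9]
brass [230. 175.] 37.0 [ 621.9 -101.3   28.8   23.     4.5]
(277, 145) [17 49 98]
(313, 188) [15 46 99]
(230, 200) [ 22  45 181]
```

```bash
python3 - <<'E'
from h import *
print(goal([.622,.0886,.12],[np.pi,0,-.016]))
E
```

```text
[ 0.6237 -0.4996  0.1114 -0.09   -0.     15.86  ]
```

Request:
{"fn": "move_arm", "kwargs": {"deltas": [[[0.624,-0.5,0.111,-0.09,0,15.86],[0.624,-0.5,0.111,-0.09,0,15.86],[0.624,-0.5,0.111,-0.09,0,15.86],[0.624,-0.5,0.111,-0.09,0,15.86],[0.624,-0.5,0.111,-0.09,0,15.86],[0.624,-0.5,0.111,-0.09,0,15.86],[0.624,-0.5,0.111,-0.09,0,15.86],[0.624,-0.5,0.111,-0.09,0,15.86],[0.624,-0.5,0.111,-0.09,0,15.86],[0.624,-0.5,0.111,-0.09,0,15.86],[0.624,-0.5,0.111,-0.09,0,15.86],[0.624,-0.5,0.111,-0.09,0,15.86]]], "jaw": 0.036, "force": 80}}

```text
time: 1.7
ee_pos: [0.5896, 0.0446, 0.1278]
orientation: [3.14, -0.0, -0.016]
wrist_force: [0.9, -0.4, 0.5]
grip_width: 0.036
gripper_force: 0.0
```

Request:
{"fn": "move_arm", "kwargs": {"deltas": [[[0.0317,-0.0445,0.04,0,0,0],[0.0317,-0.0445,0.06,0,0,0],[0.0317,-0.0445,0.09,0,0,0],[0.0317,-0.0445,0.11,0,0,0],[0.0317,-0.0445,0.124,0,0,0],[0.0317,-0.0445,0.124,0,0,0]]]}}

```text
time: 2.45
ee_pos: [0.6202, 0.0862, 0.0031]
orientation: [3.14, 0.002, -0.016]
wrist_force: [0.9, -0.7, 0.0]
grip_width: 0.036
gripper_force: 0.0
```

Request:
{"fn": "move_arm", "kwargs": {"deltas": [[[0,0,0,0,0,0],[0,0,0,0,0,0],[0,0,0,0,0,0],[0,0,0,0,0,0]]], "jaw": 0.01}}

```text
time: 2.95
ee_pos: [0.6221, 0.0864, 0.0054]
orientation: [3.14, -0.003, -0.016]
wrist_force: [-1.0, -0.6, 5.7]
grip_width: 0.0175
gripper_force: 80.2
```

Request:
{"fn": "move_arm", "kwargs": {"deltas": [[[-0.02,0,0,0,0,0],[-0.04,0,0,0,0,0],[-0.06,0,0,0,0,0],[-0.08,0,0,0,0,0],[-0.08,0,-0.04,0,0,0],[-0.08,0,-0.08,0,0,0],[-0.08,0,-0.08,0,0,0]]]}}

```text
time: 3.82
ee_pos: [0.5438, 0.088, 0.0874]
orientation: [3.14, -0.008, -0.016]
wrist_force: [0.1, -0.8, -2.2]
grip_width: 0.0178
gripper_force: 79.4
```

```bash
python3 - <<'E'
from h import *
im,_=grab("top");im2,_=grab("scene")
a=cv2.resize(im[120:270,150:350],None,fx=2.5,fy=2.5)[:,:,::-1]; b=cv2.resize(im2[120:270,180:300],None,fx=2.5,fy=2.5)[:,:,::-1]
cv2.imwrite("pics/a.png",np.hstack([a,b]))
print(goal([.4624,.3025,.08],[np.pi,0,1.452]))
E
```

```text
[-8.120e-02 -2.133e-01  3.100e-03  3.000e-02  1.200e-01 -8.411e+01]
```

View pics/a.png

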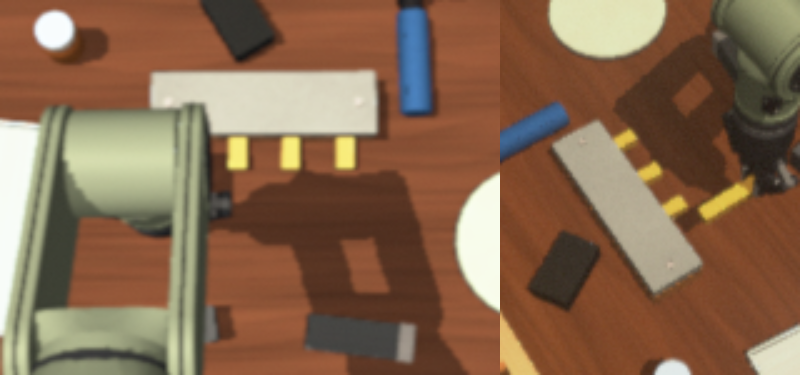

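Request:
{"fn": "move_arm", "kwargs": {"deltas": [[[-0.08,-0.2135,0.0,0,0,-84.1],[-0.08,-0.2135,0.0,0,0,-84.1],[-0.08,-0.2135,0.0,0,0,-84.1],[-0.08,-0.2135,0.0,0,0,-84.1],[-0.08,-0.2135,0.0,0,0,-84.1],[-0.08,-0.2135,0.0,0,0,-84.1],[-0.08,-0.2135,0.0,0,0,-84.1],[-0.08,-0.2135,0.0,0,0,-84.1],[-0.08,-0.2135,0.0,0,0,-84.1],[-0.08,-0.2135,0.0,0,0,-84.1]]]}}

```text
time: 5.18
ee_pos: [0.4634, 0.3022, 0.0822]
orientation: [-3.14, 0.003, 1.45]
wrist_force: [-0.2, -0.3, -2.6]
grip_width: 0.0178
gripper_force: 79.5
```

Request:
{"fn": "move_arm", "kwargs": {"deltas": [[[0,0,0.03,0,0,0],[0,0,0.055,0,0,0],[0,0,0.074,0,0,0],[0,0,0.074,0,0,0],[0,0,0.074,0,0,0]]]}}

```text
time: 5.8
ee_pos: [0.4646, 0.3026, 0.0096]
orientation: [3.141, 0.001, 1.451]
wrist_force: [-0.4, -0.6, -2.4]
grip_width: 0.0181
gripper_force: 83.0
```

Request:
{"fn": "move_arm", "kwargs": {"deltas": [[[0,0,0.002,0,0,0],[0,0,0.002,0,0,0],[0,0,0.002,0,0,0],[0,0,0.002,0,0,0]]], "jaw": 0.034}}

```text
time: 6.3
ee_pos: [0.4646, 0.3027, 0.0079]
orientation: [3.141, 0.001, 1.452]
wrist_force: [0.2, -0.7, 0.1]
grip_width: 0.0338
gripper_force: 0.0
```

Request:
{"fn": "move_arm", "kwargs": {"deltas": [[[0,0,-0.03,0,0,0],[0,0,-0.07,0,0,0],[-0.257,0.1895,-0.07,0,0,84.1],[-0.257,0.1895,-0.07,0,0,84.1],[-0.257,0.1895,-0.07,0,0,84.1],[-0.257,0.1895,-0.07,0,0,84.1],[-0.257,0.1895,-0.07,0,0,84.1],[-0.257,0.1895,-0.07,0,0,84.1],[-0.257,0.1895,-0.07,0,0,84.1],[-0.257,0.1895,-0.07,0,0,84.1],[-0.257,0.1895,-0.07,0,0,84.1]]]}}

```text
time: 7.68
ee_pos: [0.6221, 0.0249, 0.0781]
orientation: [3.14, -0.0, -0.014]
wrist_force: [-0.3, -0.2, -0.1]
grip_width: 0.034
gripper_force: 0.0
```

```bash
python3 - <<'E'
from h import *
for n in("top","scene"):
    im,hsv=grab(n); H,S,V=[hsv[...,i].astype(int) for i in range(3)]
    for c in blobs((H>18)&(H<32)&(S>100)&(V>130),15,(100,150,330,260) if n=="top" else (220,150,380,300)): print(n,c.mean(0).round(),rect(n,c,.02 if c[:,0].mean()<180 or c[:,0].mean()>290 else .018))
print(goal([.622,.0242,.003],[np.pi,0,-.016]))
E
```

```text
top [136. 236.] [469.3 336.9  98.1  15.5  83.2]
top [103. 193.] [594.8 442.   51.4  15.2  32.8]
top [244. 184.] [616.9  23.5  20.7  18.   89.1]
top [110. 180.] [633.2 420.9  81.4  16.9  56.2]
scene [322. 296.] [622.9 405.3  20.4  12.   55.5]
scene [346. 250.] [469.3 339.   96.1  20.7  82.9]
scene [250. 202.] [623.7  28.4  28.3  18.3   3. ]
[-1.00e-04  8.00e-04  7.52e-02  9.00e-02 -1.00e-02  1.40e-01]
```

Request:
{"fn": "move_arm", "kwargs": {"deltas": [[[0,0,0.03,0,0,0],[0,0,0.055,0,0,0],[0,0,0.075,0,0,0],[0,0,0.075,0,0,0],[0,0,0.075,0,0,0]]]}}

```text
time: 8.4
ee_pos: [0.6228, 0.0249, 0.0039]
orientation: [3.14, -0.001, -0.015]
wrist_force: [0.3, -0.9, -0.2]
grip_width: 0.034
gripper_force: 0.0
```

Request:
{"fn": "move_arm", "kwargs": {"deltas": [[[0,0,0,0,0,0],[0,0,0,0,0,0],[0,0,0,0,0,0],[0,0,0,0,0,0],[-0.02,0,0,0,0,0],[-0.04,0,0,0,0,0],[-0.06,0,0,0,0,0],[-0.08,0,0,0,0,0],[-0.08,0,-0.04,0,0,0],[-0.08,0,-0.08,0,0,0],[-0.08,0,-0.08,0,0,0]]], "jaw": 0.01}}

```text
time: 9.78
ee_pos: [0.5449, 0.0261, 0.0865]
orientation: [3.139, -0.008, -0.016]
wrist_force: [0.2, -0.5, -2.5]
grip_width: 0.0179
gripper_force: 79.7
```

Request:
{"fn": "move_arm", "kwargs": {"deltas": [[[-0.028,-0.271,0.0,0,0,-84.1],[-0.028,-0.271,0.0,0,0,-84.1],[-0.028,-0.271,0.0,0,0,-84.1],[-0.028,-0.271,0.0,0,0,-84.1],[-0.028,-0.271,0.0,0,0,-84.1],[-0.028,-0.271,0.0,0,0,-84.1],[-0.028,-0.271,0.0,0,0,-84.1],[-0.028,-0.271,0.0,0,0,-84.1],[-0.028,-0.271,0.0,0,0,-84.1],[-0.028,-0.271,0.0,0,0,-84.1]]]}}

```text
time: 11.02
ee_pos: [0.5176, 0.2973, 0.0814]
orientation: [-3.14, 0.003, 1.45]
wrist_force: [0.7, -0.1, -2.5]
grip_width: 0.0175
gripper_force: 79.8
```

Request:
{"fn": "move_arm", "kwargs": {"deltas": [[[0,0,0.03,0,0,0],[0,0,0.055,0,0,0],[0,0,0.074,0,0,0],[0,0,0.0755,0,0,0],[0,0,0.0755,0,0,0]]]}}

```text
time: 11.65
ee_pos: [0.5189, 0.2976, 0.0088]
orientation: [3.141, 0.002, 1.451]
wrist_force: [-3.8, -2.5, 7.3]
grip_width: 0.0179
gripper_force: 83.8
```

Request:
{"fn": "move_arm", "kwargs": {"deltas": [[[0,0,0,0,0,0],[0,0,0,0,0,0],[0,0,0,0,0,0],[0,0,-0.03,0,0,0],[0,0,-0.07,0,0,0]]], "jaw": 0.034}}

```text
time: 12.28
ee_pos: [0.5172, 0.2972, 0.0764]
orientation: [-3.139, 0.003, 1.452]
wrist_force: [0.2, 0.3, -0.2]
grip_width: 0.0343
gripper_force: 0.0
```

Request:
{"fn": "move_arm", "kwargs": {"deltas": [[[-0.32,0.1435,0,0,0,84.1],[-0.32,0.1435,0,0,0,84.1],[-0.32,0.1435,0,0,0,84.1],[-0.32,0.1435,0,0,0,84.1],[-0.32,0.1435,0,0,0,84.1],[-0.32,0.1435,0,0,0,84.1],[-0.32,0.1435,0,0,0,84.1],[-0.32,0.1435,0,0,0,84.1],[-0.32,0.1435,0,0,0,84.1]]]}}

```text
time: 13.4
ee_pos: [0.6229, -0.0373, 0.0776]
orientation: [3.14, 0.0, -0.015]
wrist_force: [-0.4, -0.5, 0.3]
grip_width: 0.034
gripper_force: 0.0
```

```bash
cat > look.py <<'E'
from h import *
for n in("top","scene"):
    im,hsv=grab(n); H,S,V=[hsv[...,i].astype(int) for i in range(3)]
    for c in blobs((H>18)&(H<32)&(S>100)&(V>130),15,(120,150,330,260) if n=="top" else (220,150,380,285)): print(n,c.mean(0).round(),rect(n,c,.02 if c[:,0].mean()<180 or c[:,0].mean()>290 else .018))
    for c in blobs((S<70)&(V<135),60,(180,230,340,275) if n=="top" else (260,125,340,205)): print(n,"mould",c.mean(0).round(),rect(n,c,.04))
    for c in blobs((S<60)&(V>175),15,(180,230,340,275) if n=="top" else (260,125,340,205)): print(n,"band",c.mean(0).round(),rect(n,c,.04))
E
python3 look.py;  python3 - <<'E'
from h import *
print(goal([.622,-.038,.003],[np.pi,0,-.016]))
E
```

```text
top [136. 236.] [469.3 336.5  97.1  15.1  82.9]
top [140. 217.] [522.7 329.   98.2  16.   84. ]
top [266. 184.] [615.9 -38.3  20.6  18.   89.1]
top mould [204. 256.] [412.7 142.9 104.   25.6 -21.8]
top mould [286. 251.] [ 421.8 -106.7  122.4   98.2    4.1]
top band [311. 258.] [ 403.  -162.    37.8   16.5   -8. ]
top band [196. 255.] [413.  158.6  40.5  18.5   8.9]
scene [331. 258.] [523.6 331.7  96.2  20.5  83.4]
scene [346. 250.] [469.3 339.   96.1  20.7  82.9]
scene [240. 189.] [623.1 -34.7  30.4  19.   -4.1]
scene mould [314. 191.] [424.9 112.7 122.1  49.2 -88.6]
scene mould [276. 145.] [ 419.5 -101.3  132.9   49.    82.2]
scene band [324. 197.] [414.5 160.2  37.8  14.4  11.3]
[-0.0009  0.001   0.0747  0.09   -0.01    0.14  ]
```

Request:
{"fn": "move_arm", "kwargs": {"deltas": [[[0,0,0.03,0,0,0],[0,0,0.055,0,0,0],[0,0,0.0745,0,0,0],[0,0,0.0745,0,0,0],[0,0,0.0745,0,0,0]]]}}

```text
time: 14.12
ee_pos: [0.6238, -0.0373, 0.0041]
orientation: [3.14, -0.002, -0.015]
wrist_force: [0.5, 0.9, -0.0]
grip_width: 0.0339
gripper_force: 0.0
```

Request:
{"fn": "move_arm", "kwargs": {"deltas": [[[0,0,0,0,0,0],[0,0,0,0,0,0],[0,0,0,0,0,0],[0,0,0,0,0,0],[-0.02,0,0,0,0,0],[-0.04,0,0,0,0,0],[-0.06,0,0,0,0,0],[-0.08,0,0,0,0,0],[-0.08,0,-0.04,0,0,0],[-0.08,0,-0.08,0,0,0],[-0.08,0,-0.08,0,0,0]]], "jaw": 0.01}}

```text
time: 15.5
ee_pos: [0.5459, -0.0363, 0.0867]
orientation: [3.139, -0.008, -0.016]
wrist_force: [0.9, -0.4, -2.9]
grip_width: 0.0175
gripper_force: 79.1
```

Request:
{"fn": "move_arm", "kwargs": {"deltas": [[[0.023,-0.327,0.0,0,0,-84.1],[0.023,-0.327,0.0,0,0,-84.1],[0.023,-0.327,0.0,0,0,-84.1],[0.023,-0.327,0.0,0,0,-84.1],[0.023,-0.327,0.0,0,0,-84.1],[0.023,-0.327,0.0,0,0,-84.1],[0.023,-0.327,0.0,0,0,-84.1],[0.023,-0.327,0.0,0,0,-84.1],[0.023,-0.327,0.0,0,0,-84.1],[0.023,-0.327,0.0,0,0,-84.1]]]}}

```text
time: 16.75
ee_pos: [0.5703, 0.2904, 0.0813]
orientation: [-3.14, 0.003, 1.449]
wrist_force: [-0.2, 0.1, -3.3]
grip_width: 0.0175
gripper_force: 79.2
```

Request:
{"fn": "move_arm", "kwargs": {"deltas": [[[0,0,0.03,0,0,0],[0,0,0.055,0,0,0],[0,0,0.074,0,0,0],[0,0,0.0745,0,0,0],[0,0,0.0745,0,0,0]]]}}

```text
time: 17.38
ee_pos: [0.5723, 0.2908, 0.0092]
orientation: [3.139, 0.001, 1.451]
wrist_force: [0.2, -1.3, 3.0]
grip_width: 0.0175
gripper_force: 82.3
```

Request:
{"fn": "move_arm", "kwargs": {"deltas": [[[0,0,0,0,0,0],[0,0,0,0,0,0],[0,0,0,0,0,0],[0,0,-0.03,0,0,0],[0,0,-0.07,0,0,0]]], "jaw": 0.034}}

```text
time: 18.0
ee_pos: [0.5697, 0.2903, 0.0772]
orientation: [-3.138, 0.003, 1.452]
wrist_force: [-0.1, 0.8, 0.6]
grip_width: 0.0336
gripper_force: 0.0
```

Request:
{"fn": "move_arm", "kwargs": {"deltas": [[[-0.384,0.097,0,0,0,84.1],[-0.384,0.097,0,0,0,84.1],[-0.384,0.097,0,0,0,84.1],[-0.384,0.097,0,0,0,84.1],[-0.384,0.097,0,0,0,84.1],[-0.384,0.097,0,0,0,84.1],[-0.384,0.097,0,0,0,84.1],[-0.384,0.097,0,0,0,84.1],[-0.384,0.097,0,0,0,84.1]]]}}

```text
time: 19.12
ee_pos: [0.6218, -0.1024, 0.0787]
orientation: [3.14, 0.0, -0.015]
wrist_force: [-0.6, -0.5, -0.2]
grip_width: 0.034
gripper_force: 0.0
```

```bash
python3 look.py;  python3 - <<'E'
from h import *
print(goal([.622,-.1025,.0035],[np.pi,0,-.016]))
E
```

```text
top [136. 236.] [469.2 336.3  97.6  14.9  83.3]
top [140. 217.] [522.8 329.   98.2  15.7  84. ]
top [144. 200.] [574.8 318.1  94.8  16.5  83.1]
top [287. 183.] [ 619.3 -104.6   27.    23.5   -1.6]
top mould [311. 250.] [ 417.3 -163.8  121.    31.    -0.8]
top mould [227. 252.] [440.8  87.5 130.9 106.1 -23.4]
top band [196. 255.] [413.  158.6  40.5  18.5   8.9]
scene [316. 265.] [577.  322.1  96.7  22.   83.1]
scene [331. 258.] [523.9 331.7  96.2  20.7  83.1]
scene [346. 250.] [469.3 339.   96.1  20.7  82.9]
scene [230. 175.] [621.2 -99.3  31.6  19.1  16.4]
scene mould [314. 191.] [424.  113.2 123.5  48.8 -89.8]
scene mould [277. 146.] [419.7 -96.4 121.2  48.   82.2]
scene band [324. 197.] [414.5 160.2  37.8  14.4  11.3]
scene band [270. 133.] [ 403.8 -160.6   36.3   12.2   -5.9]
[0.0002 0.0007 0.0752 0.08   0.     0.15  ]
```

Request:
{"fn": "move_arm", "kwargs": {"deltas": [[[0,0,0.03,0,0,0],[0,0,0.055,0,0,0],[0,0,0.0755,0,0,0],[0,0,0.0755,0,0,0],[0,0,0.0755,0,0,0]]]}}

```text
time: 19.85
ee_pos: [0.6227, -0.1021, 0.0042]
orientation: [3.14, -0.002, -0.015]
wrist_force: [0.2, 0.7, 0.5]
grip_width: 0.0341
gripper_force: 0.0
```

Request:
{"fn": "move_arm", "kwargs": {"deltas": [[[0,0,0,0,0,0],[0,0,0,0,0,0],[0,0,0,0,0,0],[0,0,0,0,0,0],[-0.02,0,0,0,0,0],[-0.04,0,0,0,0,0],[-0.06,0,0,0,0,0],[-0.08,0,0,0,0,0],[-0.08,0,-0.04,0,0,0],[-0.08,0,-0.08,0,0,0],[-0.08,0,-0.08,0,0,0]]], "jaw": 0.01}}

```text
time: 21.22
ee_pos: [0.5446, -0.1017, 0.0866]
orientation: [3.138, -0.008, -0.016]
wrist_force: [0.6, 0.7, -2.7]
grip_width: 0.0175
gripper_force: 79.5
```

Request:
{"fn": "move_arm", "kwargs": {"deltas": [[[0.076,-0.386,0.0,0,0,-84.1],[0.076,-0.386,0.0,0,0,-84.1],[0.076,-0.386,0.0,0,0,-84.1],[0.076,-0.386,0.0,0,0,-84.1],[0.076,-0.386,0.0,0,0,-84.1],[0.076,-0.386,0.0,0,0,-84.1],[0.076,-0.386,0.0,0,0,-84.1],[0.076,-0.386,0.0,0,0,-84.1],[0.076,-0.386,0.0,0,0,-84.1],[0.076,-0.386,0.0,0,0,-84.1]]]}}

```text
time: 22.48
ee_pos: [0.6231, 0.2833, 0.081]
orientation: [-3.139, 0.003, 1.449]
wrist_force: [0.4, -0.3, -2.2]
grip_width: 0.018
gripper_force: 79.6
```

Request:
{"fn": "move_arm", "kwargs": {"deltas": [[[0,0,0.03,0,0,0],[0,0,0.055,0,0,0],[0,0,0.073,0,0,0],[0,0,0.074,0,0,0],[0,0,0.074,0,0,0]]]}}

```text
time: 23.1
ee_pos: [0.6249, 0.2836, 0.0093]
orientation: [3.14, 0.001, 1.451]
wrist_force: [-0.3, -1.7, -1.1]
grip_width: 0.0174
gripper_force: 82.4
```

```bash
cat > rec.py <<'E'
from h import *
o=get_obs(); open("log.txt","a").write(json.dumps([list(map(float,o[k])) for k in("joint_pos","ee_pos","orientation")])+"\n"); print(np.round(o["joint_pos"],3))
E
python3 rec.py
```

```text
[ 0.301  0.667  1.386 -0.002  1.088  0.422]
```

Request:
{"fn": "move_arm", "kwargs": {"deltas": [[[0,0,0,0,0,0],[0,0,0,0,0,0],[0,0,0,0,0,0],[0,0,-0.03,0,0,0],[0,0,-0.08,0,0,0],[0,0,-0.14,0,0,0],[0,0,-0.2,0,0,0],[0,0,-0.2,0,0,0]]], "jaw": 0.034}}

```text
time: 24.1
ee_pos: [0.6285, 0.2858, 0.218]
orientation: [3.126, -0.005, 1.452]
wrist_force: [0.6, 0.2, 0.4]
grip_width: 0.034
gripper_force: 0.0
```

```bash
python3 rec.py; python3 look.py
```

```text
[ 3.020e-01  4.480e-01  1.254e+00 -1.000e-03  1.423e+00  4.210e-01]
top [136. 236.] [469.2 336.3  97.6  14.9  83.3]
top [139. 217.] [522.8 330.3 100.7  16.   84. ]
top [144. 200.] [574.9 318.4  95.3  16.5  83.1]
top [146. 182.] [627.  312.7  94.   17.2  83.6]
top mould [291. 254.] [ 412.1 -103.   101.    39.5   82.5]
top mould [218. 252.] [421.5  97.3 100.9  38.8 -82.4]
top band [312. 257.] [ 403.  -163.1   38.8   16.7   -2.4]
top band [196. 255.] [413.  158.6  40.5  18.5   8.9]
scene [301. 271.] [629.4 313.5  93.5  21.8  83.7]
scene [316. 265.] [576.3 322.1  96.7  21.   83.5]
scene [331. 258.] [523.6 331.7  96.2  20.5  83.4]
scene [346. 251.] [469.6 339.5  97.2  21.1  82.3]
scene mould [277. 147.] [418.8 -99.2 123.8  47.1  82.2]
scene mould [325. 140.] [249.9 -23.5 135.8  37.5  19.1]
scene mould [312. 176.] [366.   29.3 334.3 165.5  59.8]
scene band [271. 132.] [ 403.8 -160.9   36.4   12.4   -7.5]
```

Request:
{"fn": "move_arm", "kwargs": {"deltas": [[[-0.15,-0.1,0,20,20,0],[-0.15,-0.1,0,20,20,0],[-0.15,-0.1,0,20,20,0],[-0.15,-0.1,0,20,20,0],[-0.15,-0.1,0,20,20,0],[-0.15,-0.1,0,20,20,0]]]}}

```text
time: 24.95
ee_pos: [0.5071, 0.1485, 0.2087]
orientation: [-2.779, -0.34, 1.391]
wrist_force: [0.4, -0.1, 0.3]
grip_width: 0.0341
gripper_force: 0.0
```

```bash
python3 rec.py; python3 - <<'E'
from h import *
im,_=grab("top"); cv2.imwrite("pics/b.png",im[:,:,::-1])
E
python3 look.py
```

```text
[-0.092  0.313  1.537  0.35   1.641 -0.012]
top [136. 236.] [469.3 336.3  97.6  15.1  82.9]
top [140. 217.] [522.7 329.   98.2  16.   84. ]
top [144. 200.] [574.8 318.4  95.3  16.6  83.1]
top [146. 182.] [627.2 312.7  94.   17.4  83.6]
top mould [291. 254.] [ 411.8 -105.8  106.8   39.3   83.1]
top mould [231. 243.] [420.8  86.9 189.1 121.2  89.2]
top band [258. 238.] [456.2 -15.2  49.4   7.5 -15. ]
top band [252. 237.] [461.    1.8  40.6  11.6 -14.8]
scene [301. 272.] [629.4 313.5  93.5  22.   83.6]
scene [316. 264.] [576.5 322.   96.7  21.9  84.4]
scene [331. 258.] [523.7 331.7  96.2  20.7  83.2]
scene [346. 250.] [469.3 339.   96.1  20.7  82.9]
scene mould [295. 162.] [407.1 -10.6 370.3 170.2  69.3]
scene band [324. 197.] [414.5 160.2  37.8  14.4  11.3]
```

```bash
cat > kin.py <<'E'
from h import *
E=lambda ax,a: Ro.from_euler(ax,a).as_matrix()
D=[([-1.46049615,.207384066,1.54285943,3.4e-5,1.39349465,-.150479],[.14818718,-.55484885,.23019097],[-3.1394765,-.00035527,.26077278])]+[json.loads(l) for l in open("log.txt")]
def Rq(q): return E('z',q[0])@E('y',q[1]+q[2])@E('z',q[3])@E('y',q[4])@E('z',q[5]+np.pi/2)
def cols(q):
    A=E('z',q[0]);B=A@E('y',q[1]);C=A@E('y',q[1]+q[2])
    return np.c_[A[:,0],A[:,2],B[:,2],C[:,0],C[:,2],Rq(q)[:,2]]
M=np.vstack([cols(d[0]) for d in D]); v=np.hstack([d[1] for d in D])
k=np.linalg.lstsq(M,v,rcond=None)[0]; res=M@k-v
def fk(q): return cols(q)@k
LO=np.array([-2.73,-.86,.23,-1.11,.08,-2.82]);HI=np.array([2.73,2.22,2.46,4.25,2.63,2.82])
from scipy.optimize import least_squares
def ik(p,R,q0):
    f=lambda q: np.r_[(fk(q)-p)*10,(Rq(q)-R).ravel()]
    return least_squares(f,np.clip(q0,LO+.03,HI-.03),bounds=(LO+.02,HI-.02))
if __name__=="__main__":
    print("a,h,L1,b2,L2,d6",k.round(4),"res mm",(res*1000).round(1))
    for d in D: print(np.degrees(Ro.from_matrix(Rq(d[0]).T@E('xyz',d[2])).magnitude()).round(2))
E
python3 kin.py
```

```text
a,h,L1,b2,L2,d6 [ 0.0067  0.4366  0.3425 -0.0202  0.5204  0.4767] res mm [-83.  -33.4  -8.2  33.9 -80.   -3.6  22.  -83.7   2.4 -31.6 -28.5   9.3]
0.0
0.0
0.0
0.0
```

View pics/b.png

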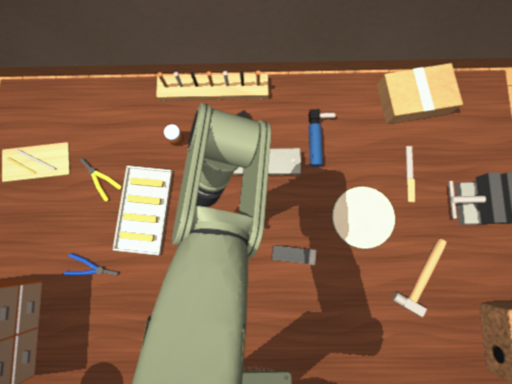

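Request:
{"fn": "move_arm", "kwargs": {"deltas": [[[0,0,-0.05,0,30,0],[0,0,-0.05,0,30,0],[0,0,-0.05,0,30,0],[0,0,-0.05,0,30,0],[0,0,-0.05,0,30,0],[0,0,-0.05,0,30,0]]]}}

```text
time: 25.85
ee_pos: [0.5222, 0.1295, 0.2541]
orientation: [-2.635, -0.817, 1.132]
wrist_force: [0.4, 0.3, -0.1]
grip_width: 0.0339
gripper_force: 0.0
```

```bash
python3 rec.py
```

```text
[-0.35   0.336  1.607  0.761  1.752 -0.213]
```

Request:
{"fn": "move_arm", "kwargs": {"deltas": [[[0,0,0,-30,-30,0],[0,0,0,-30,-30,0],[0,0,0,-30,-30,0],[0,0,0,-30,-30,0],[0,0,0,-30,-30,0],[0,0,0,-30,-30,0]]]}}

```text
time: 26.6
ee_pos: [0.5217, 0.1292, 0.2535]
orientation: [3.048, -0.312, 1.253]
wrist_force: [-0.1, 0.1, 0.6]
grip_width: 0.0345
gripper_force: 0.0
```

```bash
python3 rec.py
sed -i 's/return np.c_\[A.*/F=C@E("z",q[3]); return np.c_[A[:,0],A[:,1],A[:,2],B[:,2],C[:,0],C[:,2],F[:,0],F[:,1],Rq(q)[:,2]]/; s/"a,h.*d6"/"a,y,h,L1,b2,L2,fx,fy,d6"/' kin.py; python3 kin.py
```

```text
[-0.086 -0.035  1.791  0.297  1.232  0.169]
a,y,h,L1,b2,L2,fx,fy,d6 [ 0.      0.0862  0.2827  0.455   0.0941  0.4996 -0.      0.      0.316 ] res mm [-0. -0. -0. -0.  0.  0. -0.  0. -0.  0.  0.  0. -0. -0. -0.  0.  0.  0.]
0.0
0.0
0.0
0.0
0.0
0.0
```

```bash
cat > plan.py <<'E'
from kin import *
SL=np.array([.5155,-.3195])
def up(c,u): return np.array([c[0],c[1],0.]), np.array([np.cos(u),np.sin(u),0.])
def poses(c,u,half,b,psi,tgt,s=.08,zg=.0265):
    c,u=up(c,np.radians(u)); x=half*u; z=np.array([0,0,-1.]); y=np.cross(z,x)
    Rg=np.c_[x,y,z]@E('y',np.radians(b))           # lean about tool y
    Q=Ro.from_rotvec(np.cross(u,[0,0,1])*np.pi/2).as_matrix()
    Rf=E('z',np.radians(psi))@Q@Rg
    g=c+u*(s-.06); g[2]=zg; f=np.array([tgt[0],tgt[1],.010+s+.001])
    return g+.019*Rg[:,2],Rg,f+.019*Rf[:,2],Rf
def solve(p,R,q0s):
    best=None
    for q0 in q0s:
        r=ik(p,R,q0)
        if best is None or r.cost<best.cost: best=r
    return best
if __name__=="__main__":
  S0=[[0,.4,1.5,a,1.3,b] for a in(0,1.5,3) for b in(-1.5,0,1.5)]
  for name,c,u in(("R",(.4108,-.111),-98.0),("L",(.4204,.1052),97.8)):
    for half in(1,-1):
      for b in(-30,0,30):
        for psi in range(-180,180,30):
            pg,Rg,pf,Rf=poses(c,u,half,b,psi,SL)
            if Rf[2,2]>-.3: continue
            a=solve(pg,Rg,S0)
            if a.cost>1e-5: continue
            f=solve(pf,Rf,S0+[a.x])
            if f.cost<1e-5:
                print(name,half,b,psi,"az",np.degrees(np.arctan2(Rf[1,2],Rf[0,2])).round(),a.x.round(2),f.x.round(2),(pf-.316*Rf[:,2]).round(2))
E
python3 plan.py
```

```text
R 1 -30 -180 az 82.0 [-0.8   0.4   1.94  0.44  1.17  2.23] [-0.99  0.89  1.19  0.65  1.9  -0.92] [ 0.48 -0.57  0.24]
R 1 -30 -150 az 112.0 [-0.8   0.4   1.94  0.44  1.17  2.23] [-0.84  1.05  0.9   0.36  2.18 -1.18] [ 0.61 -0.56  0.24]
R 1 -30 -120 az 142.0 [-0.8   0.4   1.94  0.44  1.17  2.23] [-0.69  1.12  0.75 -0.03  2.31 -1.6 ] [ 0.72 -0.48  0.24]
R 1 -30 -90 az 172.0 [-0.8   0.4   1.94  0.44  1.17  2.23] [-0.53  1.09  0.82 -0.42  2.2  -2.04] [ 0.77 -0.36  0.24]
R 1 -30 -60 az -158.0 [-0.8   0.4   1.94  0.44  1.17  2.23] [-0.4   0.96  1.06 -0.7   1.91 -2.31] [ 0.75 -0.22  0.24]
R 1 -30 -30 az -128.0 [-0.8   0.4   1.94  0.44  1.17  2.23] [-0.3   0.79  1.39 -0.94  1.54 -2.44] [ 0.67 -0.12  0.24]
R 1 -30 60 az -38.0 [-0.8   0.4   1.94  0.44  1.17  2.23] [-0.72  0.34  2.23  3.03  0.48 -1.5 ] [ 0.31 -0.16  0.24]
R 1 -30 90 az -8.0 [-0.8   0.4   1.94  0.44  1.17  2.23] [-1.05  0.38  2.16  1.79  0.78 -0.88] [ 0.26 -0.28  0.24]
R 1 -30 120 az 22.0 [-0.8   0.4   1.94  0.44  1.17  2.23] [-1.16  0.53  1.88  1.22  1.17 -0.76] [ 0.28 -0.42  0.24]
R 1 -30 150 az 52.0 [-0.8   0.4   1.94  0.44  1
[... 3101 characters left out ...]
]
L -1 30 0 az 98.0 [ 0.42  0.41  1.93 -0.59  1.04 -2.49] [-0.92  0.98  1.03  0.51  2.06  2.11] [ 0.55 -0.57  0.24]
L -1 30 30 az 128.0 [ 0.42  0.41  1.93 -0.59  1.04 -2.49] [-0.76  1.1   0.8   0.17  2.28  1.76] [ 0.67 -0.52  0.24]
L -1 30 60 az 158.0 [ 0.42  0.41  1.93 -0.59  1.04 -2.49] [-0.61  1.12  0.76 -0.25  2.28  1.3 ] [ 0.75 -0.42  0.24]
L -1 30 90 az -172.0 [ 0.42  0.41  1.93 -0.59  1.04 -2.49] [-0.46  1.03  0.93 -0.58  2.06  0.94] [ 0.77 -0.28  0.24]
L -1 30 120 az -142.0 [ 0.42  0.41  1.93 -0.59  1.04 -2.49] [-0.34  0.87  1.23 -0.83  1.72  0.75] [ 0.72 -0.16  0.24]
L -1 30 150 az -112.0 [ 0.42  0.41  1.93 -0.59  1.04 -2.49] [-0.27  0.69  1.58 -1.09  1.32  0.67] [ 0.61 -0.08  0.24]
```

```bash
cat > go.py <<'E'
from plan import *
def check(stages,q=None):
    q=get_obs()["joint_pos"] if q is None else q; p=fk(q);R=Ro.from_matrix(Rq(q))
    for nm,p2,R2 in stages:
        R2=Ro.from_matrix(R2); rv=(R.inv()*R2).as_rotvec(); sh=R.inv().apply(p2-p)
        n=int(max(3,np.linalg.norm(rv)/.1,np.linalg.norm(sh)/.03)); worst=0;dq=0
        for t in np.linspace(0,1,n+1)[1:]:
            r=ik(p+t*(p2-p),(R*Ro.from_rotvec(rv*t)).as_matrix(),q); worst=max(worst,r.cost); dq=max(dq,abs(r.x-q).max()); q=r.x
        print(nm,"row",np.r_[sh.round(4),np.degrees(rv).round(2)],"cost %.1e dq %.2f"%(worst,dq),q.round(2)); p,R=p2,R2
    return q
R=dict(c=(.4108,-.111),u=-98.0,half=-1,b=30,psi=-60,tgt=SL+[0,.038])
L=dict(c=(.4204,.1052),u=97.8,half=1,b=-30,psi=0,tgt=SL-[0,.038])
def run(m):
    pg,Rg,pf,Rf=poses(**m); Z=np.array([0,0,1])
    pre=pg-.08*Rg[:,2]
    return [("pre",pre,Rg),("grasp",pg,Rg),("lift",pg+.15*Z,Rg),("over",pf+.07*Z,Rf),("down",pf,Rf),("back",pf-.1*Rf[:,2],Rf)]
if __name__=="__main__":
    q=check(run(R)); print(); check(run(L),q)
E
python3 go.py
```

```text
pre row [-0.3508 -0.028   0.0677  9.46   12.55   -8.75  ] cost 5.5e-22 dq 0.11 [-0.87  0.3   1.88  0.39  1.34 -0.89]
grasp row [ 0.   -0.    0.08  0.    0.    0.  ] cost 5.1e-30 dq 0.06 [-0.8   0.4   1.94  0.44  1.17 -0.92]
lift row [ 0.075  -0.     -0.1299  0.      0.      0.    ] cost 1.2e-29 dq 0.06 [-0.8   0.13  1.89  0.41  1.48 -0.78]
over row [-1.359e-01  1.132e-01 -6.860e-02  1.710e+01 -8.093e+01  6.383e+01] cost 8.7e-25 dq 0.12 [-0.35  0.85  1.1  -0.69  1.99  0.82]
down row [0.0606 0.     0.035  0.     0.     0.    ] cost 9.0e-30 dq 0.03 [-0.35  0.94  1.1  -0.67  1.92  0.88]
back row [-0.   0.  -0.1  0.   0.   0. ] cost 4.4e-19 dq 0.10 [-0.28  1.03  0.82 -0.68  2.11  0.8 ]

pre row [ 4.460e-02 -4.431e-01  2.700e-02 -5.414e+01  2.545e+01 -5.414e+01] cost 2.0e-21 dq 0.13 [ 0.5   0.31  1.87 -0.52  1.21  0.61]
grasp row [ 0.   -0.    0.08  0.    0.    0.  ] cost 1.2e-28 dq 0.06 [ 0.42  0.41  1.93 -0.59  1.04  0.65]
lift row [-0.075   0.     -0.1299  0.      0.      0.    ] cost 1.5e-25 dq 0.06 [ 0.42  0.14  1.88 -0.52  1.32  0.46]
over row [-3.988e-01  3.140e-02  2.401e-01  0.000e+00  9.000e+01  0.000e+00] cost 4.6e-18 dq 0.19 [-0.94  0.95  0.92  0.53  2.19 -0.98]
down row [-0.0606  0.      0.035   0.      0.      0.    ] cost 1.7e-28 dq 0.03 [-0.94  1.04  0.92  0.5   2.12 -1.03]
back row [ 0.   0.  -0.1  0.   0.   0. ] cost 9.4e-19 dq 0.13 [-0.99  1.15  0.59  0.54  2.33 -0.95]
```

Request:
{"fn": "move_arm", "kwargs": {"deltas": [[[-0.351,-0.028,0.0677,9.46,12.55,-8.75],[-0.351,-0.028,0.0677,9.46,12.55,-8.75],[-0.351,-0.028,0.0677,9.46,12.55,-8.75],[-0.351,-0.028,0.0677,9.46,12.55,-8.75],[-0.351,-0.028,0.0677,9.46,12.55,-8.75],[-0.351,-0.028,0.0677,9.46,12.55,-8.75],[-0.351,-0.028,0.0677,9.46,12.55,-8.75],[-0.351,-0.028,0.0677,9.46,12.55,-8.75]]], "jaw": 0.062, "force": 80}}

```text
time: 27.6
ee_pos: [0.4029, -0.1623, 0.0786]
orientation: [-3.14, -0.525, 1.426]
wrist_force: [0.5, -0.2, 0.5]
grip_width: 0.0618
gripper_force: 0.0
```

```bash
python3 look.py | grep -E "mould|band"; python3 go.py | head -5;python3 - <<'E'
from h import *
im,_=grab("top");im2,_=grab("scene")
a=cv2.resize(im[180:330,230:400],None,fx=2.3,fy=2.3)[:,:,::-1]; b=cv2.resize(im2[60:210,210:380],None,fx=2.3,fy=2.3)[:,:,::-1]
cv2.imwrite("pics/c.png",np.hstack([a,b]))
E
```

```text
top mould [291. 254.] [ 412.1 -103.   101.1   39.1   82.7]
top mould [218. 252.] [421.7  97.4 100.8  38.9 -82.1]
top mould [331. 254.] [ 413.8 -205.5  117.5   66.    -3. ]
top band [312. 257.] [ 403.1 -163.1   38.6   16.7   -2.4]
top band [196. 255.] [412.9 158.7  40.5  18.1   8.9]
scene mould [314. 191.] [423.9 114.1 125.3  48.5 -89.7]
scene mould [277. 146.] [420.8 -95.6 119.9  50.1  82.2]
scene band [324. 197.] [414.8 160.3  37.2  14.4  11.3]
scene band [270. 132.] [ 403.8 -160.9   36.4   12.4   -7.5]
pre row [ 0.0002  0.0002  0.0002  0.07    0.     -0.07  ] cost 1.2e-25 dq 0.00 [-0.87  0.3   1.88  0.39  1.34 -0.89]
grasp row [ 0.   -0.    0.08  0.    0.    0.  ] cost 4.7e-30 dq 0.06 [-0.8   0.4   1.94  0.44  1.17 -0.92]
lift row [ 0.075  -0.     -0.1299  0.      0.      0.    ] cost 2.4e-29 dq 0.06 [-0.8   0.13  1.89  0.41  1.48 -0.78]
over row [-1.359e-01  1.132e-01 -6.860e-02  1.710e+01 -8.093e+01  6.383e+01] cost 8.7e-25 dq 0.12 [-0.35  0.85  1.1  -0.69  1.99  0.82]
down row [0.0606 0.     0.035  0.     0.     0.    ] cost 3.3e-30 dq 0.03 [-0.35  0.94  1.1  -0.67  1.92  0.88]
```

View pics/c.png

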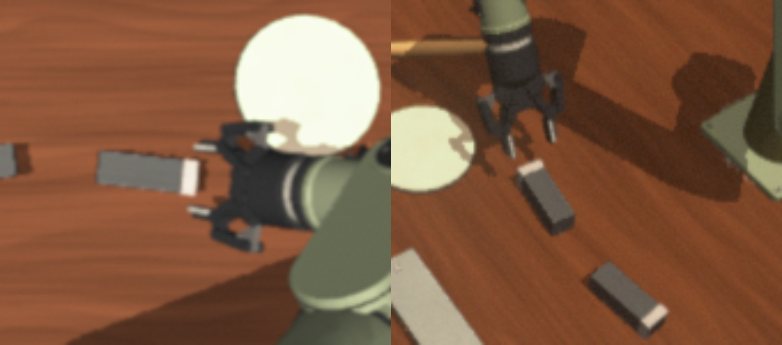

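The open fingers straddle the right mould's mouth end (crop about (195,178)) and line up with its axis, so I'll go in and grip.

Request:
{"fn": "move_arm", "kwargs": {"deltas": [[[0,0,0.03,0,0,0],[0,0,0.055,0,0,0],[0,0,0.08,0,0,0],[0,0,0.08,0,0,0],[0,0,0.08,0,0,0]]]}}

```text
time: 28.42
ee_pos: [0.4095, -0.1224, 0.0107]
orientation: [3.14, -0.522, 1.431]
wrist_force: [-0.7, -1.0, 0.7]
grip_width: 0.0619
gripper_force: 0.0
```

Request:
{"fn": "move_arm", "kwargs": {"deltas": [[[0,0,0,0,0,0],[0,0,0,0,0,0],[0,0,0,0,0,0],[0,0,0,0,0,0],[0.03,0,-0.052,0,0,0],[0.05,0,-0.087,0,0,0],[0.075,0,-0.13,0,0,0],[0.075,0,-0.13,0,0,0]]], "jaw": 0.02}}

```text
time: 29.42
ee_pos: [0.4107, -0.1245, 0.1628]
orientation: [3.133, -0.516, 1.433]
wrist_force: [-0.6, -0.2, -4.9]
grip_width: 0.039
gripper_force: 82.3
```

```bash
python3 - <<'E'
from go import *
s=run(R); check(s[3:5])
im,_=grab("top");im2,_=grab("scene")
a=cv2.resize(im[180:330,230:400],None,fx=2.3,fy=2.3)[:,:,::-1]; b=cv2.resize(im2[60:210,210:380],None,fx=2.3,fy=2.3)[:,:,::-1]
cv2.imwrite("pics/d.png",np.hstack([a,b]))
E
```

```text
over row [-1.354e-01  1.116e-01 -6.290e-02  1.771e+01 -8.082e+01  6.347e+01] cost 5.8e-25 dq 0.12 [-0.35  0.85  1.1  -0.69  1.99  0.82]
down row [0.0606 0.     0.035  0.     0.     0.    ] cost 3.6e-30 dq 0.03 [-0.35  0.94  1.1  -0.67  1.92  0.88]
```

View pics/d.png

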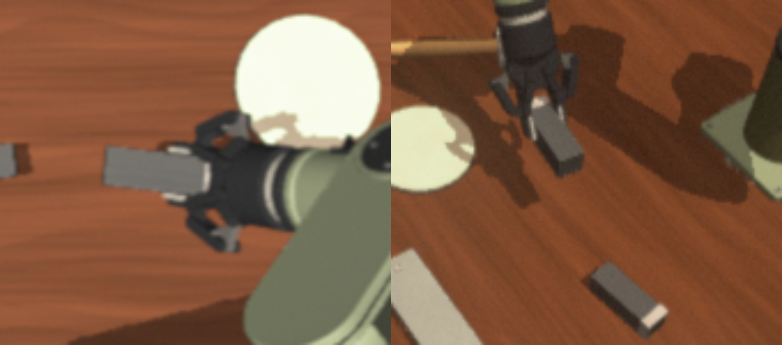

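The picture shows the right mould held level (crop about (155,168)). Next I turn it upright over the slab.

Request:
{"fn": "move_arm", "kwargs": {"deltas": [[[-0.136,0.113,-0.0685,17.1,-80.93,63.83],[-0.136,0.113,-0.0685,17.1,-80.93,63.83],[-0.136,0.113,-0.0685,17.1,-80.93,63.83],[-0.136,0.113,-0.0685,17.1,-80.93,63.83],[-0.136,0.113,-0.0685,17.1,-80.93,63.83],[-0.136,0.113,-0.0685,17.1,-80.93,63.83],[-0.136,0.113,-0.0685,17.1,-80.93,63.83],[-0.136,0.113,-0.0685,17.1,-80.93,63.83],[-0.136,0.113,-0.0685,17.1,-80.93,63.83],[-0.136,0.113,-0.0685,17.1,-80.93,63.83],[-0.136,0.113,-0.0685,17.1,-80.93,63.83],[-0.136,0.113,-0.0685,17.1,-80.93,63.83]]]}}

```text
time: 31.02
ee_pos: [0.4984, -0.2884, 0.1498]
orientation: [-3.137, 1.048, 0.387]
wrist_force: [-0.2, -1.4, -3.4]
grip_width: 0.0389
gripper_force: 82.6
```

```bash
python3 - <<'E'
from go import *
s=run(R); check(s[3:5])
im,_=grab("top");im2,_=grab("scene")
a=cv2.resize(im[150:300,260:430],None,fx=2.3,fy=2.3)[:,:,::-1]; b=cv2.resize(im2[40:190,150:320],None,fx=2.3,fy=2.3)[:,:,::-1]
cv2.imwrite("pics/e.png",np.hstack([a,b]))
E
```

```text
over row [-0.0004  0.     -0.0026 -0.14    0.03    0.07  ] cost 2.0e-18 dq 0.00 [-0.35  0.85  1.1  -0.69  1.99  0.82]
down row [0.0606 0.     0.035  0.     0.     0.    ] cost 2.5e-30 dq 0.03 [-0.35  0.94  1.1  -0.67  1.92  0.88]
```

View pics/e.png

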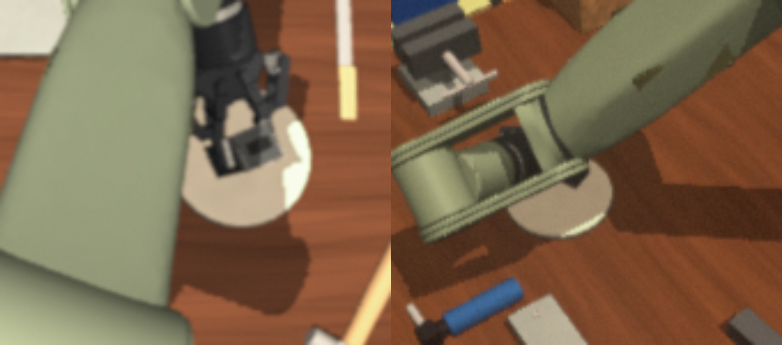

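Mouth is up: the slot shows at crop (258,146), over the slab. Lowering now.

Request:
{"fn": "move_arm", "kwargs": {"deltas": [[[0.02,0,0.0115,0,0,0],[0.04,0,0.0231,0,0,0],[0.054,0,0.0312,0,0,0],[0.054,0,0.0312,0,0,0],[0.054,0,0.0312,0,0,0]]]}}

```text
time: 31.75
ee_pos: [0.4992, -0.2887, 0.089]
orientation: [3.139, 1.048, 0.38]
wrist_force: [0.2, 0.0, -2.9]
grip_width: 0.039
gripper_force: 82.7
```

Request:
{"fn": "move_arm", "kwargs": {"deltas": [[[0.0017,0,0.001,0,0,0],[0.0035,0,0.002,0,0,0],[0.0035,0,0.002,0,0,0]]]}}

```text
time: 32.12
ee_pos: [0.4991, -0.2885, 0.085]
orientation: [3.14, 1.047, 0.38]
wrist_force: [0.3, 0.9, -4.1]
grip_width: 0.0391
gripper_force: 82.7
```

```bash
python3 - <<'E'
from go import *
s=run(R); check(s[4:])
im,_=grab("top")
a=cv2.resize(im[150:300,260:430],None,fx=3,fy=3)[:,:,::-1]
cv2.imwrite("pics/f.png",a)
E
```

```text
down row [ 0.0037 -0.0004  0.0006 -0.08    0.01   -0.11  ] cost 2.6e-30 dq 0.00 [-0.35  0.94  1.1  -0.67  1.92  0.88]
back row [-0.   0.  -0.1  0.   0.   0. ] cost 4.4e-19 dq 0.10 [-0.28  1.03  0.82 -0.68  2.11  0.8 ]
```

View pics/f.png

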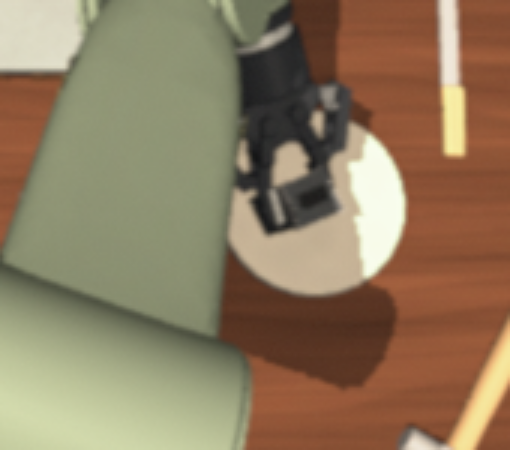

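The mould hangs upright just above the slab (crop (305,200)) with no contact force yet, so I go on down in small steps.

Request:
{"fn": "move_arm", "kwargs": {"deltas": [[[0.0013,0,0.00075,0,0,0],[0.0026,0,0.0015,0,0,0],[0.0026,0,0.0015,0,0,0],[0.0026,0,0.0015,0,0,0]]]}}

```text
time: 32.67
ee_pos: [0.499, -0.2885, 0.0818]
orientation: [3.14, 1.048, 0.381]
wrist_force: [-0.5, 0.3, -4.0]
grip_width: 0.039
gripper_force: 83.0
```

Request:
{"fn": "move_arm", "kwargs": {"deltas": [[[0.0009,0,0.0005,0,0,0],[0.0009,0,0.0005,0,0,0],[0.0009,0,0.0005,0,0,0]]]}}

```text
time: 33.05
ee_pos: [0.4992, -0.2885, 0.0817]
orientation: [3.139, 1.048, 0.379]
wrist_force: [0.4, 1.0, 1.9]
grip_width: 0.0389
gripper_force: 83.0
```

Request:
{"fn": "move_arm", "kwargs": {"deltas": [[[0,0,0,0,0,0],[0,0,0,0,0,0],[0,0,0,0,0,0],[0,0,0,0,0,0],[0,0,-0.03,0,0,0],[0,0,-0.07,0,0,0],[0,0,-0.1,0,0,0],[-0.06,0,-0.14,0,0,0],[-0.1,0,-0.16,0,0,0]]], "jaw": 0.062}}

```text
time: 34.17
ee_pos: [0.5816, -0.2549, 0.2481]
orientation: [3.141, 1.049, 0.382]
wrist_force: [0.5, -1.0, 0.9]
grip_width: 0.062
gripper_force: 0.0
```

```bash
python3 look.py | grep -E "mould|band"; python3 - <<'E'
from go import *
im,hsv=grab("top");im2,_=grab("scene")
H,S,V=[hsv[...,i].astype(int) for i in range(3)]
a=cv2.resize(im[150:300,260:430],None,fx=2.3,fy=2.3)[:,:,::-1]; b=cv2.resize(im2[40:190,150:320],None,fx=2.3,fy=2.3)[:,:,::-1]
cv2.imwrite("pics/g.png",np.hstack([a,b]))
s=run(L);Z=np.array([0,0,1]); pg,Rg,pf,Rf=poses(**L)
s=[s[0],s[1],("lift",pg+.24*Z,Rg),("over",pf+.16*Z,Rf),("down",pf,Rf),s[5]]
check(s)
E
```

```text
top mould [246. 253.] [419.8  11.4 391.1 121.4  89.2]
top band [235. 271.] [374.5  48.4 121.8  29.9  89.2]
top band [197. 266.] [382.1 155.9  71.5  57.7  76.9]
top band [181. 261.] [396.  197.3  52.   14.    1.2]
top band [275. 242.] [437.8 -57.2 182.8  83.1  89.2]
scene mould [314. 191.] [423.8 113.2 123.6  48.8  89.9]
scene band [324. 197.] [414.8 160.3  37.2  14.4  11.6]
pre row [  0.144   -0.4446   0.0874 -54.      25.41   -54.43  ] cost 2.2e-21 dq 0.13 [ 0.5   0.31  1.87 -0.52  1.21  0.61]
grasp row [ 0.   -0.    0.08  0.    0.    0.  ] cost 1.1e-28 dq 0.06 [ 0.42  0.41  1.93 -0.59  1.04  0.65]
lift row [-0.12    0.     -0.2078  0.      0.      0.    ] cost 1.5e-25 dq 0.06 [ 0.42  0.03  1.79 -0.5   1.49  0.37]
over row [-3.988e-01  3.140e-02  2.401e-01  0.000e+00  9.000e+01  0.000e+00] cost 7.9e-19 dq 0.16 [-0.94  0.86  0.89  0.58  2.3  -0.9 ]
down row [-0.1386  0.      0.08    0.      0.      0.    ] cost 4.1e-25 dq 0.04 [-0.94  1.04  0.92  0.5   2.12 -1.03]
back row [ 0.   0.  -0.1  0.   0.   0. ] cost 9.4e-19 dq 0.13 [-0.99  1.15  0.59  0.54  2.33 -0.95]
```

View pics/g.png

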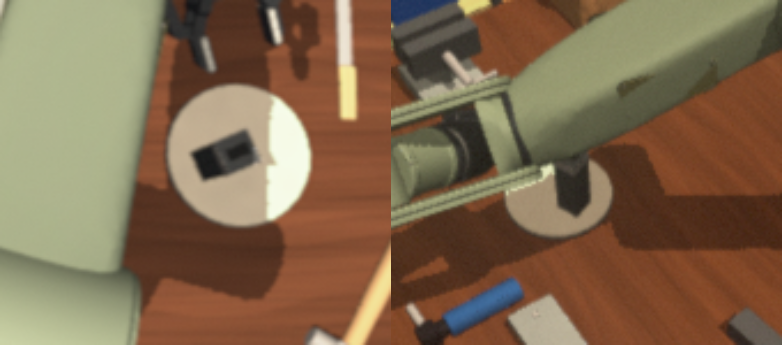

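The right mould stands upright on the slab: slot up at crop (237,150), vertical in the scene view at (572,185). Next the left mould.

Request:
{"fn": "move_arm", "kwargs": {"deltas": [[[0.144,-0.4445,0.0874,-54.0,25.4,-54.4],[0.144,-0.4445,0.0874,-54.0,25.4,-54.4],[0.144,-0.4445,0.0874,-54.0,25.4,-54.4],[0.144,-0.4445,0.0874,-54.0,25.4,-54.4],[0.144,-0.4445,0.0874,-54.0,25.4,-54.4],[0.144,-0.4445,0.0874,-54.0,25.4,-54.4],[0.144,-0.4445,0.0874,-54.0,25.4,-54.4],[0.144,-0.4445,0.0874,-54.0,25.4,-54.4],[0.144,-0.4445,0.0874,-54.0,25.4,-54.4],[0.144,-0.4445,0.0874,-54.0,25.4,-54.4],[0.144,-0.4445,0.0874,-54.0,25.4,-54.4]]]}}

```text
time: 35.75
ee_pos: [0.4129, 0.1548, 0.0786]
orientation: [-3.137, 0.523, 1.707]
wrist_force: [1.4, -0.6, 0.2]
grip_width: 0.062
gripper_force: 0.0
```

```bash
python3 look.py | grep -E "mould|band"; python3 - <<'E'
from go import *
im,_=grab("top");im2,_=grab("scene")
a=cv2.resize(im[180:330,130:300],None,fx=2.3,fy=2.3)[:,:,::-1]; b=cv2.resize(im2[80:230,210:380],None,fx=2.3,fy=2.3)[:,:,::-1]
cv2.imwrite("pics/i.png",np.hstack([a,b]))
check(run(L)[:2])
E
```

```text
top mould [188. 270.] [370.1 180.8  51.5  23.5  80. ]
top mould [217. 252.] [420.9 100.8 107.7  40.3 -81.8]
scene mould [313. 190.] [425.8 113.2 122.3  49.4 -87.4]
pre row [-2.0e-04  8.0e-04 -6.0e-04 -2.6e-01 -8.0e-02  0.0e+00] cost 7.9e-20 dq 0.00 [ 0.5   0.31  1.87 -0.52  1.21  0.61]
grasp row [ 0.   -0.    0.08  0.    0.    0.  ] cost 1.3e-28 dq 0.06 [ 0.42  0.41  1.93 -0.59  1.04  0.65]
```

View pics/i.png

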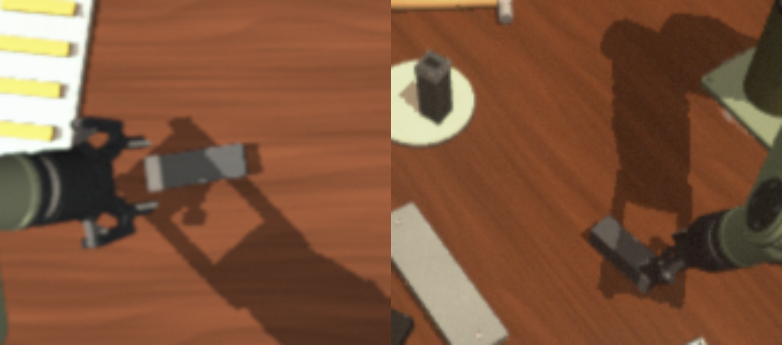

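The fingers line up with the left mould's mouth end (crop (150,172)), and the first mould stands on the slab in the scene half. Gripping.

Request:
{"fn": "move_arm", "kwargs": {"deltas": [[[0,0,0.03,0,0,0],[0,0,0.055,0,0,0],[0,0,0.08,0,0,0],[0,0,0.08,0,0,0],[0,0,0.08,0,0,0]]]}}

```text
time: 36.58
ee_pos: [0.418, 0.1163, 0.0099]
orientation: [-3.138, 0.522, 1.708]
wrist_force: [-0.1, 0.7, 0.4]
grip_width: 0.0621
gripper_force: 0.0
```

Request:
{"fn": "move_arm", "kwargs": {"deltas": [[[0,0,0,0,0,0],[0,0,0,0,0,0],[0,0,0,0,0,0],[0,0,0,0,0,0],[-0.03,0,-0.052,0,0,0],[-0.05,0,-0.087,0,0,0],[-0.075,0,-0.13,0,0,0],[-0.1,0,-0.173,0,0,0],[-0.12,0,-0.208,0,0,0],[-0.12,0,-0.208,0,0,0]]], "jaw": 0.02}}

```text
time: 37.83
ee_pos: [0.42, 0.117, 0.2523]
orientation: [3.138, 0.519, 1.705]
wrist_force: [-0.9, -0.8, -3.2]
grip_width: 0.039
gripper_force: 82.1
```

Request:
{"fn": "move_arm", "kwargs": {"deltas": [[[-0.399,0.0314,0.24,0,90,0],[-0.399,0.0314,0.24,0,90,0],[-0.399,0.0314,0.24,0,90,0],[-0.399,0.0314,0.24,0,90,0],[-0.399,0.0314,0.24,0,90,0],[-0.399,0.0314,0.24,0,90,0],[-0.399,0.0314,0.24,0,90,0],[-0.399,0.0314,0.24,0,90,0],[-0.399,0.0314,0.24,0,90,0],[-0.399,0.0314,0.24,0,90,0],[-0.399,0.0314,0.24,0,90,0],[-0.399,0.0314,0.24,0,90,0]]]}}

```text
time: 39.33
ee_pos: [0.5131, -0.3401, 0.2428]
orientation: [-3.137, -1.044, 1.704]
wrist_force: [0.7, 0.2, -2.8]
grip_width: 0.0389
gripper_force: 82.0
```

```bash
python3 - <<'E'
from go import *
pg,Rg,pf,Rf=poses(**L)
check([("over",pf+np.array([0,0,.16]),Rf),("down",pf,Rf)])
im,_=grab("top");im2,_=grab("scene")
a=cv2.resize(im[150:300,260:430],None,fx=2.3,fy=2.3)[:,:,::-1]; b=cv2.resize(im2[40:190,150:320],None,fx=2.3,fy=2.3)[:,:,::-1]
cv2.imwrite("pics/j.png",np.hstack([a,b]))
E
```

```text
over row [-1.7e-03  1.0e-04 -3.0e-04 -1.3e-01  1.8e-01 -9.0e-02] cost 3.6e-20 dq 0.00 [-0.94  0.86  0.89  0.58  2.3  -0.9 ]
down row [-0.1386  0.      0.08    0.      0.      0.    ] cost 4.5e-25 dq 0.04 [-0.94  1.04  0.92  0.5   2.12 -1.03]
```

View pics/j.png

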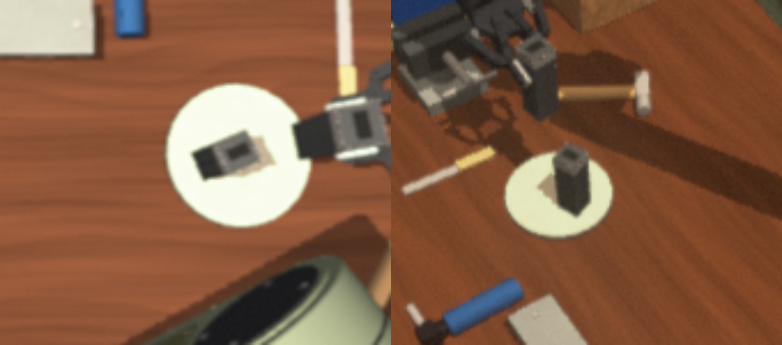

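```bash
python3 - <<'E'
from h import *
print(ray("top",[[260+238/2.3,150+150/2.3]],.13), ray("scene",[[150+(571-391)/2.3,40+156/2.3]],.13))
for n in("top","scene"):
    im,hsv=grab(n); S,V=hsv[...,1],hsv[...,2]
    for c in blobs((S<70)&(V>190),500,(320,170,410,260) if n=="top" else (190,95,260,150)): 
        print(n,rect(n,cv2.convexHull(c)[:,0],.01))
E
```

```text
[[ 0.50842708 -0.28586421  0.13      ]] [[ 0.50826813 -0.27807779  0.13      ]]
top [ 515.7 -318.7  179.9  175.5   10.4]
scene [ 520.6 -316.4  176.4  167.2  -47. ]
```

Request:
{"fn": "move_arm", "kwargs": {"deltas": [[[-0.03,0,0.0173,0,0,0],[-0.065,0,0.0375,0,0,0],[-0.1,0,0.0577,0,0,0],[-0.12,0,0.0693,0,0,0],[-0.1342,0,0.0775,0,0,0],[-0.1342,0,0.0775,0,0,0],[-0.1342,0,0.0775,0,0,0]]]}}

```text
time: 40.4
ee_pos: [0.5123, -0.3417, 0.087]
orientation: [-3.136, -1.046, 1.702]
wrist_force: [0.1, -0.1, -3.2]
grip_width: 0.0392
gripper_force: 82.1
```

Request:
{"fn": "move_arm", "kwargs": {"deltas": [[[-0.0013,0,0.00075,0,0,0],[-0.0026,0,0.0015,0,0,0],[-0.0026,0,0.0015,0,0,0],[-0.0026,0,0.0015,0,0,0]]]}}

```text
time: 40.9
ee_pos: [0.5116, -0.341, 0.0824]
orientation: [-3.133, -1.049, 1.699]
wrist_force: [-0.6, 0.1, -3.6]
grip_width: 0.0395
gripper_force: 82.1
```

Request:
{"fn": "move_arm", "kwargs": {"deltas": [[[-0.0013,0,0.00075,0,0,0],[-0.0013,0,0.00075,0,0,0],[-0.0013,0,0.00075,0,0,0]]]}}

```text
time: 41.28
ee_pos: [0.5116, -0.341, 0.0808]
orientation: [-3.133, -1.049, 1.699]
wrist_force: [0.6, 0.1, -3.3]
grip_width: 0.0392
gripper_force: 82.1
```

Request:
{"fn": "move_arm", "kwargs": {"deltas": [[[-0.0013,0,0.00075,0,0,0],[-0.0013,0,0.00075,0,0,0],[-0.0013,0,0.00075,0,0,0]]]}}

```text
time: 41.65
ee_pos: [0.5117, -0.341, 0.0793]
orientation: [-3.133, -1.049, 1.699]
wrist_force: [0.2, -0.5, -4.1]
grip_width: 0.0395
gripper_force: 82.1
```

Request:
{"fn": "move_arm", "kwargs": {"deltas": [[[-0.0013,0,0.00075,0,0,0],[-0.0013,0,0.00075,0,0,0],[-0.0013,0,0.00075,0,0,0]]]}}

```text
time: 42.02
ee_pos: [0.5117, -0.3411, 0.0784]
orientation: [-3.134, -1.048, 1.7]
wrist_force: [-0.0, -0.4, -0.5]
grip_width: 0.0389
gripper_force: 82.4
```

```bash
python3 - <<'E'
from go import *
im,_=grab("top");im2,_=grab("scene")
a=cv2.resize(im[150:300,280:430],None,fx=2.6,fy=2.6)[:,:,::-1]; b=cv2.resize(im2[70:190,180:300],None,fx=3.25,fy=3.25)[:,:,::-1]
cv2.imwrite("pics/k.png",np.hstack([a,b]))
E
```

```text
(no output)
```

View pics/k.png

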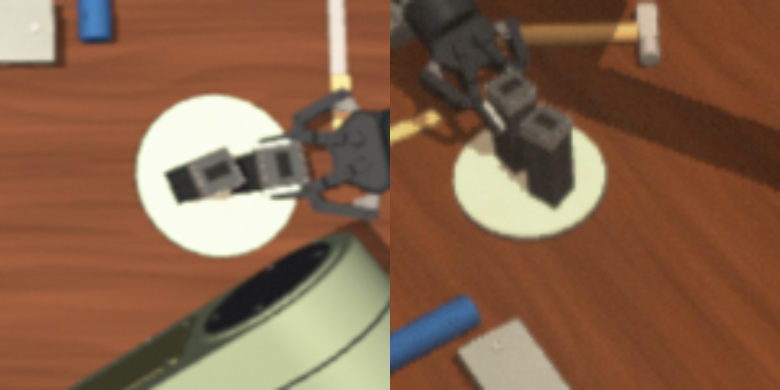

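The second mould is upright beside the first, just touching the slab (top crop (280,165)), with a clear gap to its neighbour. Releasing and backing off.

Request:
{"fn": "move_arm", "kwargs": {"deltas": [[[0,0,0,0,0,0],[0,0,0,0,0,0],[0,0,0,0,0,0],[0,0,0,0,0,0],[0,0,-0.03,0,0,0],[0,0,-0.06,0,0,0],[0,0,-0.1,0,0,0],[0.05,0,-0.14,0,0,0],[0.1,0,-0.16,0,0,0],[0.1,0,-0.16,0,0,0]]], "jaw": 0.06}}

```text
time: 43.38
ee_pos: [0.5253, -0.4303, 0.2515]
orientation: [3.137, -1.037, 1.712]
wrist_force: [0.2, 0.5, 0.5]
grip_width: 0.0602
gripper_force: 0.0
```

```bash
python3 look.py; python3 - <<'E'
from go import *
im,_=grab("top");im2,_=grab("scene")
a=cv2.resize(im[120:300,100:450],None,fx=1.14,fy=1.14)[:,:,::-1]; b=cv2.resize(im2[60:240,130:380],None,fx=1.14,fy=1.14)[:,:,::-1]
cv2.imwrite("pics/l.png",np.hstack([a,b]))
E
```

```text
top [136. 236.] [469.3 336.3  97.6  15.1  82.9]
top [140. 217.] [522.7 329.   98.2  16.   84. ]
top [144. 200.] [574.9 318.4  95.3  16.5  83.1]
top [146. 182.] [627.2 312.7  94.   17.4  83.6]
scene [301. 272.] [629.4 313.5  93.5  21.9  83.7]
scene [316. 265.] [576.7 322.1  96.7  20.8  82.9]
scene [331. 258.] [523.6 331.7  96.2  20.7  83.4]
scene [346. 250.] [469.3 339.   96.1  20.7  82.9]
```

View pics/l.png

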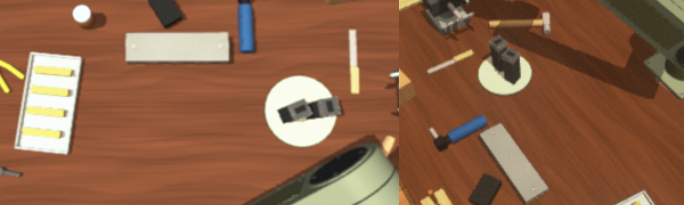

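```bash
python3 - <<'E'
from h import *
from plant import hand_in
a=ray("top",[[100+328/1.14,120+107/1.14]],.13)[0]; b=ray("scene",[[130+(499-399)/1.14,60+42/1.14]],.13)[0]
m=(a+b)/2; d=np.hypot(m[0]-.5155,m[1]+.319); print(a,b,d)
if d<.058: print(hand_in())
E
```

```text
[ 0.51099564 -0.34819207  0.13      ] [ 0.51173284 -0.34343963  0.13      ] 0.027132902072418762
the job is handed in; nothing more can be done
None
```

I've handed the job in: all four bars lie side by side on the tray floor, and both moulds stand mouth up on the slab. The last pictures show everything in place, with no other item visibly moved and the arm clear.

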